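# Pin an engine torque rod into its bracket

## Task

Fit the engine torque rod to its bracket on the crossmember: slide the rod along the bench until its wide bush eye sits right back between the two ears, then thread the loose pivot pin in from the open side through the near ear, the bush and the far ear, and push it fully home until it stops against the keeper plate. The eye lies a few millimetres lower than the ears' bores, so catch it with the pin's nose tipped down and lever it up level, feeling the pin in rather than forcing it; at the end let go of everything, and leave the other things on the bench where they are.

Things in the scene. Friction and masses are not known exactly. Their poses are not given: they have to be found in the camera images.
- bracket: Dark steel box-section crossmember (55 wide, 53 high, 198 long) bolted to the bench, immovable, with two dark steel ears (10 thick, 50 high, round noses) welded to one side at its end. Origin on the bench, midway between the ears below their bores. y: along the bores, level; x: out of the open mouth between the ears, away from the crossmember; z up.
- bracket_bore (a point): On the bores' axis, midway between the ears, 28.4 mm above the bench; axes as the bracket's. Inner faces of the ears at y = +-23 mm, outer faces at +-33. Bores 17.5 mm wide with 2.5 mm bevels at all mouths. The ears reach 24.7 mm ahead (+x) of the axis; the crossmember's face is 24.5 mm behind it (x = -24.5).
- near_mouth (a point): Centre of the open bore mouth where the pin goes in, moving towards -y: on the near ear's outer face (y = +33 mm of bracket_bore). The crossmember ends level with this face too, so the space beyond it (+y) is free. Axes as the bracket's.
- keeper (a point): Centre of the inner face of the flat keeper plate bolted over the far bore (y = -33 mm of bracket_bore). It stops the pin's leading end. Axes as the bracket's.
- link_eye (a point): Centre of the bush in the torque rod's wide eye, the one to fit: 40 mm wide along its bore, 48 mm across, steel sleeve 17.5 mm bore. It lies 24 mm above the bench, 4.4 mm below the bracket's bores, too low for a level pin: enter nose-down, catch it, lever it up level. x: along the rod to the narrow eye; y: bore axis; z up. When it touches the crossmember its bore is 0.5 mm past the bracket's axis.
- link_shank (a point): Grip point of the torque rod (grey metal link, 148 mm long, 0.4 to 0.6 kg, lying on its two eyes' rims, wide eye nearest the bracket's mouth): middle of the shank (22 mm wide across y, 26 high, clear for 50 along x), 24 mm above the bench. Axes as the rod's. Wide eye's centre at x = -50 mm, narrow eye's (30 wide, 48 across, 12 mm bore) at +50.
- pin_center (a point): Centre of the pivot pin, a plain round steel pin 16 mm across, 76 mm long, both ends alike: tapered to 12 mm over the last 4 mm, with a thin clip groove, 0.1 to 0.16 kg, lying loose on the bench (centre 8 mm up). y: along the pin. Fully home it reaches from the keeper plate to 10 mm outside the near ear: its centre is then at y = +5 mm of bracket_bore.
- link: The torque rod: origin on the bench below the middle of its shank; x along the rod to the narrow eye, z up.
- pin: The pivot pin: origin on its underside (8 mm below its axis), half-way along; y along the pin.
- cotter_box: Bystander, to be left where it is: cardboard box 70x110x45 mm with a band of tape; origin at the centre of its underside.
- old_piston: Bystander, to be left where it is: piston, 73 mm across and 55 high; origin at the centre of its underside.
- tape_rule: Bystander, to be left where it is: tape measure 64 mm high; origin at the centre of its underside.
- brake_shoe: Bystander, to be left where it is: brake pad 50x108x15 mm; origin at the centre of its underside.
- nut: Bystander, to be left where it is: M16 hexagon nut; origin at the centre of its underside.
- stud: Bystander, to be left where it is: M16 bolt standing on its head, 70 mm; origin at the centre of its underside.
- driver: Bystander, to be left where it is: screwdriver, 210 mm; origin at the centre of its underside.

How it is judged (in metres and radians):
On the way, in this order (a step that is already met when the one before it is completed fails the run):
1. the torque rod's wide eye sits between the ears, its bush in line with the bores (x of link_eye in the frame of bracket_bore between -0.004 and 0.004 m and y of link_eye in the frame of bracket_bore between -0.006 and 0.006 m and z of link_eye in the frame of bracket_bore between -0.006 and 0.003 m and angle between the y axis of link_eye and the y axis of bracket_bore, either way round below 0.12 rad), for 0.2 s.
2. the pin has passed the near ear and entered the bush, in line with the bores (x of pin_center in the frame of bracket_bore between -0.004 and 0.004 m and z of pin_center in the frame of bracket_bore between -0.004 and 0.004 m and y of pin_center in the frame of bracket_bore below 0.053 m and angle between the y axis of pin_center and the y axis of bracket_bore, either way round below 0.08 rad), for 0.05 s.
At the end, for the whole second after the job is handed in: The wide eye is between the ears (bush within 4 mm of the bore axis, 6 mm of the gap's middle); the pin lies through near ear, bush and far ear, within 3 mm and 3 degrees of the bore axis, its leading end within 2 mm of the keeper plate; rod and pin are at rest and let go (all of step 1 and x of pin_center in the frame of bracket_bore between -0.003 and 0.003 m and z of pin_center in the frame of bracket_bore between -0.003 and 0.003 m and y of pin_center in the frame of bracket_bore between 0.002 and 0.007 m and angle between the y axis of pin_center and the y axis of bracket_bore, either way round below 0.05 rad and linear speed of each of link, pin below 0.02 m/s); the robot touches nothing.
It fails at once if another thing on the bench was shifted by more than 25 mm (distance of any of cotter_box, old_piston, tape_rule, brake_shoe, nut, stud, driver from where it was at the start of the episode above 0.025 m).
It fails at once if the pin was forced: more than 45 N between pin and bracket, or 30 N between pin and torque rod (contact force between pin and bracket above 45 N or contact force between pin and link above 30 N).
It also fails if it takes over 61 s, if anything falls off the work surface, if the arm or the gripper's body presses on something with over 40 N, if the wrist force passes 120 N, or if a joint passes its speed limit or range.

## Robot

A 6-joint arm with a two-finger parallel gripper is mounted at the origin on a cart in front of the work surface, level with it; the furniture and walls round the work are solid. World frame = base frame: x ahead of the robot, y to its left, z up, the work surface at z = 0. Lengths are in mm, angles in degrees, forces in N, time in s.
With the tool pointing down it reaches from about 350 to 850 mm from the base axis. Payload 8.1 kg.
Tool frame: the origin (TCP) lies between the finger pads; the fingertips stand 22 mm ahead of it and the grasp point (between the pads) lies 3 mm ahead of it (r.nose_length is the z of the fingertips in the tool frame, in mm); z points along the fingers, x is the direction in which the jaws open and shut, and the axes are right-handed (so a half turn about z gives the same grasp; the last joint's range is limited). The gripper opens to 85 mm and grips with 20 to 120 N. Pads are 22 mm wide; open, the fingers measure 114 mm over their backs; the gripper's body (76 mm by 85 mm) begins 54 mm behind the grasp point. The pads swing forward as they close: fully open they stand 13 mm farther back than shut.
Start: joints at [59.106, 7.471, 85.268, -0, 87.261, -4.893], TCP at [263.011, 539.287, 253.292] pointing down, gripper open.
Joint ranges: [-169.43, 169.43], [-51.17, 129.36], [1.28, 143.12], [-76.62, 256.62], [0, 156.53], [-152.29, 152.29]. Speed limits (degrees/s): [136.94, 136.94, 159.86, 180, 180, 180].

## Interface

Orientations are given as [roll, pitch, yaw] about the fixed x, y, z axes, in that order (R = Rz(yaw) Ry(pitch) Rx(roll)).
In Python, from bench import r gives the robot as it stands.
- The arm moves only by the shell command python3 -m jog 'ROWS' [FORCE]. ROWS is JSON, a list of rows, each a list of 5 numbers: the shift along the tool's x, y, z in m, then the turn about the tool's z in degrees, then the opening in per cent of the stroke, from 0 (shut) to 100 (fully open). A call has 1 to 8 rows; each row is the pose to reach, as a shift and turn from the pose measured when the call began, along the tool's axes at that moment; what a row does not reach only later rows make up. A row lasts 1/10 s, in which the tool goes at most 50 mm and 8.59 degrees, less where a joint would pass 70% of its speed; a pose out of reach is approached as far as the arm can. A call with a gripper value outside its range is refused whole. The fingers move at their own pace and stop on an object; FORCE is the grip in N (left out, the last holds). Time passes only in rows, so rows that repeat a pose let the fingers close. It gives the time, the measured TCP pose, the force and the opening at its end, in the units of the state.
- r.sense(): the state, without advancing time (a new reading comes with each control period).
- r.snapshot(name): name is "scene" or "top" or "wrist"; returns a dict with "image" (420x560x3 uint8, red, green, blue), "K" (3x3 intrinsics, pixels), "T" (4x4, takes a point from camera to world coordinates); the wrist camera has in their place "tool_from_camera" (4x4, takes a point from camera to tool coordinates, whose origin is the TCP and whose axes are the tool frame's). Camera axes: x right, y down, z forward; pixel columns grow to the right and rows downward; lengths in mm; the calibration is good to about 2 mm. A picture is of the moment at which its call begins: read the wrist's pose just before it. There is no depth.
- r.hand_in(): hands the job in, once; it reports no verdict.
Trained networks look in a picture, given as the dict that the camera call returned (one of the last four; its "shot" number tells which), for a name from the list of things; names that differ only in an ending like _2 or _b are one class to them, and where a whole thing is asked for, a point or a joint stands for the part that bears it (a point fixed in the world has none). Each returns a list of dicts, best first, with "conf" (0 to 1); they miss things now and then, are a little off and sometimes report something else, mostly with a low value. They report only what shows in the picture. A call takes as long as a camera call.
- r.search_frame(picture, label): "bbox" ([left, top, right, bottom] in pixels, round what is visible of it).
- r.pinpoint(picture, label): "uv" ([column, row] in pixels: a listed point, or the origin of a listed thing).
The state is a dict: "time": time; "joint_pos": joint angles; "qd": joint speeds; "joint_efforts": joint torques, N m; "tool_pos": TCP position; "tcp_rot": TCP orientation; "ft_force": force on the tool from outside, world axes, zero at the start; "wrist_torque": the same for the moment, N m; "finger_gap": finger opening in mm.
Only numpy, scipy, OpenCV 4.12 (cv2) and the standard library are available. Lean on these libraries where they do the work, as an engineer would, in place of code of your own. Each camera call takes 0.05 s, during which the arm holds its last target. There are 200 camera calls.

## Working session

There is one attempt and no reset: what is moved stays moved. The work goes in short steps, Python scripts to look and compute and a shell command to move; the robot and the scene stay as the last step left them, time stands still between calls to the robot, and variables do not carry over. Pictures are saved under pics/ and viewed, about 8 in all and at most 12, crops included, and the job is handed in when it is done.

```bash
mkdir -p pics; ls; cat > h.py <<'E'
import numpy as np, cv2
from scipy.spatial.transform import Rotation as Ro
from bench import r
def toolT():
    s=r.sense(); T=np.eye(4); T[:3,:3]=Ro.from_euler('xyz',s['tcp_rot'],degrees=True).as_matrix(); T[:3,3]=s['tool_pos']; return T
def snap(n,save=None):
    T=toolT() if n=='wrist' else None
    p=r.snapshot(n)
    p['W']=T@np.array(p['tool_from_camera']) if n=='wrist' else np.array(p['T'])
    if save: cv2.imwrite('pics/'+save,np.ascontiguousarray(p['image'][:,:,::-1]))
    return p
def ray(p,uv,z):
    d=p['W'][:3,:3]@np.linalg.inv(np.array(p['K']))@np.array([uv[0],uv[1],1.]); o=p['W'][:3,3]
    return o+d*(z-o[2])/d[2]
def proj(p,X):
    c=np.linalg.inv(p['W'])@np.append(X,1); q=np.array(p['K'])@c[:3]; return q[:2]/q[2]
Z=dict(bracket_bore=28.4,near_mouth=28.4,keeper=28.4,link_eye=24,link_shank=24,pin_center=8,link=0,pin=0,bracket=0,cotter_box=0,old_piston=0,tape_rule=0,brake_shoe=0,nut=0,stud=0,driver=0)
def find(p,names):
    for n in names:
        for d in r.pinpoint(p,n)[:2]:
            print(n,round(d['conf'],2),np.round(d['uv'],1),np.round(ray(p,d['uv'],Z[n])[:2],1))
E
python3 - <<'E'
from h import *
print({k:np.round(v,2) for k,v in r.sense().items()})
for n in('top','scene'):
    p=snap(n,n+'0.png'); print(n,p['W'][:3,3].round()); find(p,Z if n=='top' else list(Z)[:9])
E
```

```text
pics
{'time': np.float64(0.0), 'joint_pos': array([59.11,  7.52, 85.33,  0.  , 87.26, -4.89]), 'qd': array([ 0.02, -0.08, -0.01, -0.02, -0.  ,  0.01]), 'joint_efforts': array([ 0.000e+00, -5.694e+01, -5.006e+01,  0.000e+00,  1.000e-02,
       -0.000e+00]), 'tool_pos': array([262.74, 538.85, 252.24]), 'tcp_rot': array([-1.7999e+02,  1.1000e-01,  6.4000e+01]), 'ft_force': array([-0.03,  0.23, -0.83]), 'wrist_torque': array([0.02, 0.02, 0.01]), 'finger_gap': np.float64(85.48)}
top [ 329.   77. 1452.]
bracket_bore 0.26 [312.9 187.5] [612.9 -25.6]
near_mouth 0.87 [282.  223.1] [514.1  56.3]
keeper 0.87 [306.1 228.5] [500.9  -8.4]
link_eye 0.77 [315. 205.] [565.7 -32. ]
link_shank 0.98 [313.3 188.5] [611. -27.]
pin_center 0.6 [209.8 209.9] [549.  253.4]
link 0.69 [311.1 189.2] [613.6 -22.7]
link 0.51 [409.5 273.1] [ 389.2 -289.5]
bracket 0.63 [295.3 230.2] [499.   19.3]
cotter_box 0.63 [407.6 222.3] [ 527. -287.]
cotter_box 0.3 [317.3 203.7] [573.4 -40.1]
old_piston 0.68 [204.6 153.7] [708.4 275.1]
old_piston 0.47 [318.7 202.4] [577.1 -43.9]
tape_rule 0.61 [139.7 197.8] [579.9 448.6]
brake_shoe 0.86 [410.2 275.4] [ 383.1 -291.3]
stud 0.59 [152.2 253. ] [429.  405.8]
driver 0.68 [209.9 284.3] [348.4 246.3]
driver 0.47 [407.1 224.9] [ 519.8 -285.5]
scene [-249. -561.  784.]
bracket_bore 0.67 [298.2 234.8] [505.4  16.9]
near_mouth 0.79 [287.7 227.2] [514.4  62.8]
near_mouth 0.31 [249.9 207. ] [521.4 220.8]
keeper 0.85 [303.9 241.1] [493. -13.]
link_eye 0.82 [323.1 233.5] [559.3 -32.2]
link_shank 0.94 [330. 223.] [613.5 -19.2]
link_shank 0.53 [288.1 228.5] [514.7  61.6]
pin_center 0.57 [249. 206.] [544.6 248.1]
link 0.92 [330.3 230.8] [609.  -24.8]
pin 0.47 [249.2 207.2] [548.2 251.2]
bracket 0.8 [297.6 244.1] [498.7  13.6]
```

```bash
python3 - <<'E'
import cv2
a=cv2.imread('pics/top0.png'); a=cv2.resize(a[130:310,110:440],None,fx=2.4,fy=2.4,interpolation=cv2.INTER_CUBIC); cv2.imwrite('pics/top0c.png',a)
E
```

```text
(no output)
```

View pics/top0c.png

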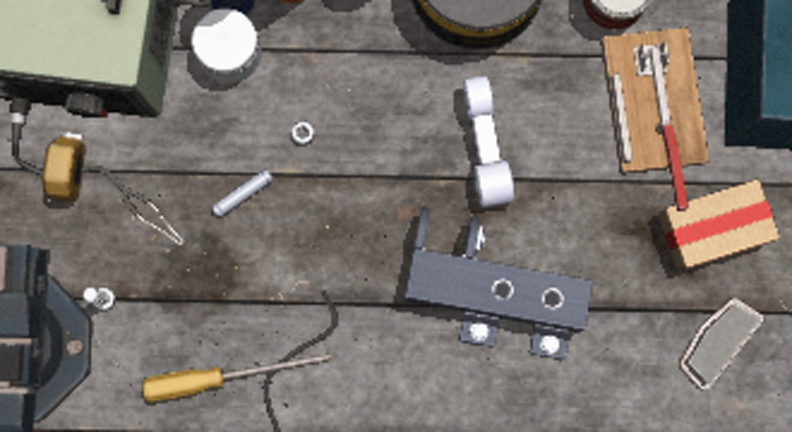

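The picture shows the bracket's ears pointing away from the robot at crop (420–475, 210–255). The rod lies ahead of them, wide eye at (493,185) and narrow eye at (479,97). The pin is at (242,193), tilted about 35°, and the bystanders are clear of the route. I'll move over the bracket and rod for a closer look.

```bash
cat >> h.py <<'E'
def to(x,y,z,yaw):
    T=toolT(); d=T[:3,:3].T@(np.array([x,y,z])-T[:3,3]); s=r.sense()
    t=-((yaw-s['tcp_rot'][2]+180)%360-180)
    print('row',np.round(d/1000,4),'turn',round(t,1),'from',np.round(T[:3,3],1),'yaw',round(s['tcp_rot'][2],2))
E
python3 -c "
from h import *
print(r.nose_length); to(555,0,260,90)"; python3 -m jog '[[-0.35,0.5,0,-26,100],[-0.35,0.5,0,-26,100],[-0.35,0.5,0,-26,100],[-0.35,0.5,0,-26,100],[-0.35,0.5,0,-26,100],[-0.35,0.5,0,-26,100],[-0.35,0.5,0,-26,100],[-0.35,0.5,0,-26,100]]' 40
python3 -c "
from h import *
to(555,0,260,90)"
```

```text
22.0
row [-0.3567  0.4989 -0.0067] turn -26.0 from [263.  539.3 253.3] yaw 64.0
time: 2.15
tool_pos: [454.1, 194.3, 253.7]
tcp_rot: [179.9, -0.0, 90.0]
ft_force: [1.3, 1.3, 1.3]
finger_gap: 85.1
row [-0.1943  0.1009 -0.0063] turn 0.0 from [454.1 194.3 253.7] yaw 90.01
```

```bash
python3 -m jog '[[-0.19,0.1,-0.006,0,100],[-0.19,0.1,-0.006,0,100],[-0.19,0.1,-0.006,0,100],[-0.19,0.1,-0.006,0,100],[-0.19,0.1,-0.006,0,100],[-0.19,0.1,-0.006,0,100],[-0.19,0.1,-0.006,0,100]]'
python3 - <<'E'
from h import *
p=snap('wrist','w1.png'); print(p['tool_from_camera']); find(p,['near_mouth','keeper','bracket_bore','link_eye','link_shank','link','bracket'])
E
```

```text
time: 2.85
tool_pos: [553.9, 4.8, 259.5]
tcp_rot: [180.0, -0.1, 90.0]
ft_force: [-0.1, -0.4, -0.6]
finger_gap: 85.4
[[ 9.99999858e-01 -4.98447050e-04  1.86389867e-04 -1.72457102e+00]
 [ 4.33339839e-04  9.66024670e-01  2.58449508e-01 -6.50536403e+01]
 [-3.08880605e-04 -2.58449391e-01  9.66024750e-01 -1.20717068e+02]
 [ 0.00000000e+00  0.00000000e+00  0.00000000e+00  1.00000000e+00]]
near_mouth 0.59 [320.2 149. ] [508.6  53.4]
keeper 0.71 [261.6 138.7] [497.2 -12.5]
link_eye 0.62 [244.7 193. ] [559.9 -33.5]
link_shank 0.72 [252.7 233.4] [610.3 -25.1]
link 0.76 [253.7 231.4] [615.8 -25.6]
link 0.19 [468.3 299.1] [715.4 271.4]
```

View pics/w1.png

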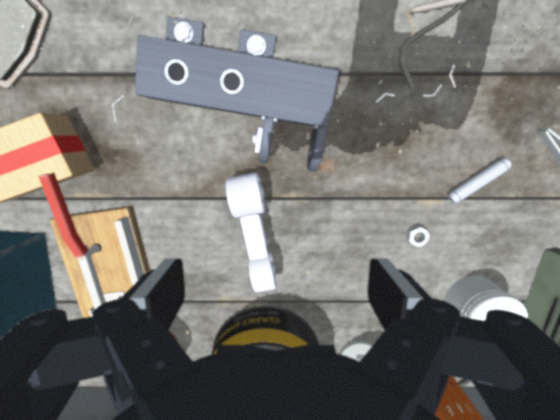

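The wrist view shows the bracket at (135–340, 35–170) with its ears pointing down in the image at (266,138) and (318,145). The rod has its wide eye at (245,195) and narrow eye at (262,275), and the pin is at (480,180). A tin stands beyond the narrow eye but is clear. Next I grasp the shank.

```bash
python3 - <<'E'
from h import *
p=snap('wrist')
q=lambda u,z: ray(p,u,z)[:2].round(1)
for n,u,z in [('cm corners',(136,95),53),('',(328,125),53),('',(340,70),53),('',(138,37),53),('nearear tip top',(316,168),28),('far ear tip',(266,160),28),('weye',(245,195),46),('neye',(262,275),46)]: print(n,q(u,z))
to(611,-26,110,98.5)
E
python3 -m jog '[[-0.031,0.057,-0.001,-8.5,100],[-0.031,0.057,0.08,-8.5,100],[-0.031,0.057,0.15,-8.5,100],[-0.031,0.057,0.15,-8.5,100],[-0.031,0.057,0.15,-8.5,60],[-0.031,0.057,0.15,-8.5,60]]'
python3 - <<'E'
from h import *
p=snap('wrist','w2.png'); find(p,['link_eye','link_shank','near_mouth','keeper'])
to(611,-26,27,98.5)
E
```

```text
cm corners [ 454.5 -137.1]
 [483.3  57.1]
 [431.2  66.6]
 [ 402.2 -129. ]
nearear tip top [530.3  49.6]
far ear tip [521.3  -7.8]
weye [558.3 -30.9]
neye [655.9 -13. ]
row [-0.031   0.0568  0.1499] turn -8.4 from [554.    4.9 259.8] yaw 90.06
time: 3.9
tool_pos: [610.3, -25.8, 109.4]
tcp_rot: [-179.9, -0.1, 98.6]
ft_force: [0.1, -0.0, 1.4]
finger_gap: 59.0
link_eye 0.74 [276.  155.9] [561.7 -34.6]
link_shank 0.68 [279.1 230.2] [612.7 -24.7]
near_mouth 0.64 [432.3  88.9] [506.7  54.6]
near_mouth 0.59 [280.6 221. ] [604.5 -25. ]
keeper 0.7 [330.7  57.9] [498.9 -10.7]
row [ 0.0006 -0.0029  0.0867] turn 0.1 from [613.4 -26.2 113.7] yaw 98.57
```

View pics/w2.png

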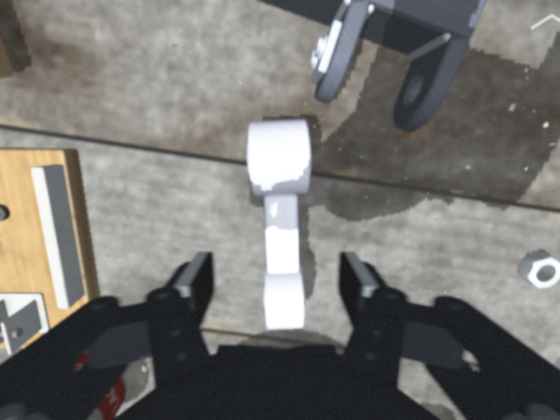

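The rod is centred and parallel between the fingers: wide eye at (278,155), shank at column 282. Both ears are visible at (335,60) and (435,85). I'll descend and grip.

```bash
python3 -m jog '[[0,-0.003,0.045,0,60],[0,-0.003,0.08,0,60],[0,-0.003,0.087,0,50],[0,-0.003,0.087,0,30],[0,-0.003,0.087,0,15],[0,-0.003,0.087,0,15],[0,-0.003,0.087,0,15]]' 60
python3 - <<'E'
from h import *
print(r.sense()['finger_gap'])
a=np.radians(-8.7);c=np.array([502.8,21]);x=np.array([np.cos(a),np.sin(a)])
print(c+95*x, c+62*x, c+50*x)
to(*(c+95*x),27,81.3)
E
```

```text
time: 4.85
tool_pos: [612.0, -26.8, 28.1]
tcp_rot: [179.5, 0.1, 98.6]
ft_force: [-0.7, 0.8, -4.8]
finger_gap: 21.4
21.4289732161346
[596.70691925   6.63022208] [564.08662098  11.62182914] [552.22469434  13.43695899]
row [ 0.0353 -0.0101  0.001 ] turn 17.3 from [612.  -26.8  28.1] yaw 98.57
```

```bash
python3 -m jog '[[0.015,-0.003,-0.0015,6,10],[0.03,-0.006,-0.0015,12,10],[0.035,-0.01,-0.0015,17.3,10],[0.035,-0.01,-0.0015,17.3,10],[0.035,-0.01,-0.0015,17.3,10]]'
python3 - <<'E'
from h import *
p=snap('wrist','w3.png'); find(p,['link_eye','near_mouth','keeper'])
to(564.1,11.6,28,81.3); print(r.sense()['ft_force'])
E
```

```text
time: 5.35
tool_pos: [597.2, 6.2, 30.0]
tcp_rot: [179.4, -0.0, 81.4]
ft_force: [0.6, -0.0, -5.6]
finger_gap: 21.1
link_eye 0.62 [271.5 172.7] [549.2   9.9]
keeper 0.58 [187.6  42.5] [498.  -12.5]
row [ 0.0007 -0.0336  0.0014] turn 0.0 from [597.2   5.9  29.7] yaw 81.32
[ 0.38058358 -0.3039357  -3.7516829 ]
```

View pics/w3.png

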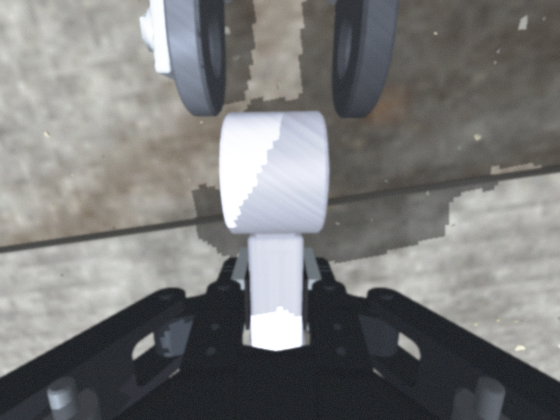

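The eye is at columns 221–329 (centre 275). The ears' inner faces are at about 222 and 335 (mid 278.5), square to it. I'll shift about 1 mm to the image right and slide in.

```bash
python3 -m jog '[[0.0012,-0.012,0,0,10],[0.0012,-0.022,0,0,10],[0.0012,-0.03,0,0,10],[0.0012,-0.037,0.001,0,10],[0.0012,-0.041,0.001,0,10],[0.0012,-0.043,0.001,0,10],[0.0012,-0.043,0.001,0,10]]'; python3 -m jog '[[0,-0.0015,0.0005,0,10],[0,-0.003,0.0005,0,10],[0,-0.004,0.0005,0,10],[0,-0.005,0.0005,0,10]]'
python3 - <<'E'
from h import *
p=snap('wrist','w4.png');print(r.sense()['ft_force'], r.sense()['tool_pos'])
E
```

```text
time: 6.25
tool_pos: [554.8, 13.6, 28.4]
tcp_rot: [179.5, -0.0, 81.3]
ft_force: [0.3, 0.1, -4.3]
finger_gap: 20.9
time: 6.65
tool_pos: [551.1, 14.1, 28.4]
tcp_rot: [179.3, -0.0, 81.3]
ft_force: [8.0, -1.5, -6.5]
finger_gap: 21.4
[ 5.24550611 -1.88104074 -6.08823933] [551.07468819  14.11351334  28.44379905]
```

View pics/w4.png

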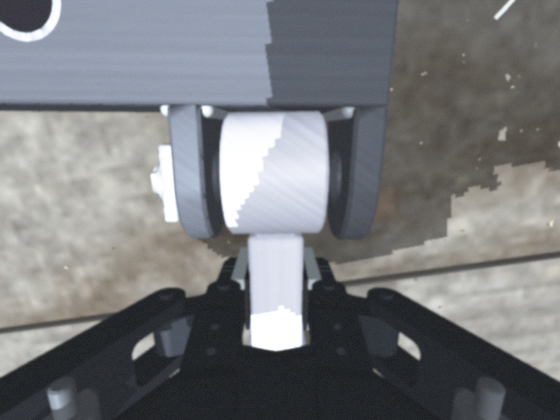

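The eye is seated against the crossmember (8 N contact) and centred between the ears, with both gaps showing at columns 215 and 333. I'll get the bracket pose from this view, release, lift and go to the pin.

```bash
python3 - <<'E'
from h import *
p=snap('wrist')
q=lambda u,z: ray(p,u,z)[:2].round(1)
A=q((30,107),53);B=q((384,105.5),53);print('edge',A,B,np.degrees(np.arctan2(*(B-A))))
print('end',q((398,5),53),B,'ear tip near',q((357,240),28.4),'far',q((200,238),28.4))
to(549,251,150,34.5)
E
python3 -m jog '[[0,0,0,0,25],[0,0,0,0,40],[0,0,0,0,40],[0,0,-0.04,0,40],[0,0,-0.09,0,40],[0,0,-0.12,0,40]]'
python3 - <<'E'
from h import *
to(549,251,150,34.5)
E
```

```text
edge [468.8 -48.3] [484.1  54.9] 8.433005239274728
end [458.8  60.1] [484.1  54.9] ear tip near [535.4  49.1] far [524.6 -15.5]
row [ 0.234  -0.0363 -0.1219] turn 46.8 from [551.1  14.1  28.4] yaw 81.32
time: 7.35
tool_pos: [550.9, 14.2, 152.5]
tcp_rot: [179.1, -0.1, 81.3]
ft_force: [1.1, -0.7, 0.9]
finger_gap: 33.8
row [ 0.2338 -0.0377  0.0021] turn 46.8 from [550.9  14.2 152.5] yaw 81.32
```

```bash
python3 -m jog '[[0.234,-0.038,0.002,46.8,45],[0.234,-0.038,0.002,46.8,45],[0.234,-0.038,0.002,46.8,45],[0.234,-0.038,0.002,46.8,45],[0.234,-0.038,0.002,46.8,45],[0.234,-0.038,0.002,46.8,45],[0.234,-0.038,0.002,46.8,45],[0.234,-0.038,0.002,46.8,45]]'
python3 - <<'E'
from h import *
p=snap('wrist','w5.png'); find(p,['pin_center']); print(r.search_frame(p,'pin')[:2])
img=p['image'];
to(549,251,150,34.5)
E
```

```text
time: 8.15
tool_pos: [548.7, 250.9, 150.1]
tcp_rot: [179.4, -0.7, 34.8]
ft_force: [0.8, -1.7, -0.1]
finger_gap: 38.2
pin_center 0.62 [276.3 202.6] [549.1 252.7]
pin_center 0.24 [114.3 359.3] [506.8  24.2]
[{'bbox': [261.0, 161.1, 282.3, 246.3], 'conf': 0.93}]
row [ 0.0006 -0.0008  0.0002] turn 0.1 from [548.9 250.  150.2] yaw 34.57
```

View pics/w5.png

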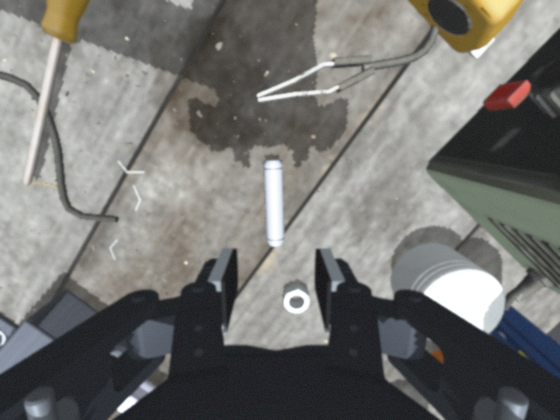

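The pin runs almost vertically in the image, from (273,161) to (276,246). The nut sits at (297,300), beyond its nose end. I'll grip near the tail, which is the upper end.

```bash
python3 - <<'E'
from h import *
p=snap('wrist')
g=cv2.cvtColor(p['image'],cv2.COLOR_RGB2GRAY)[155:252,255:292]
m=(g>165).astype(np.uint8); n,l,s,c=cv2.connectedComponentsWithStats(m); k=1+np.argmax(s[1:,4]); ys,xs=np.nonzero(l==k)
print(s[k]); vx,vy,x0,y0=cv2.fitLine(np.c_[xs,ys].astype(np.float32),cv2.DIST_L2,0,.01,.01).ravel()
t=[ys.min(),ys.max()]; E=[ray(p,(255+x0+(y-y0)*vx/vy,155+y),z)[:2] for y,z in zip(t,(8,8))]
d=E[1]-E[0]; print(E,np.linalg.norm(d),'bearing',np.degrees(np.arctan2(d[1],d[0])))
mid=(E[0]+E[1])/2; u=d/np.linalg.norm(d); yaw=np.degrees(np.arctan2(u[1],u[0]))+90
print(mid,yaw); gp=mid-31*u; to(*gp,60,yaw); to(*gp,24.5,yaw)
E
```

```text
[   9    4   28   93 1694]
[array([524.06078865, 280.56700751]), array([578.30090566, 215.98163925])] 84.3401451646951 bearing -49.97577077175929
[551.18084715 248.27432338] 40.02422922824071
row [-0.0033 -0.0291  0.0898] turn -5.5 from [549.  250.  150.2] yaw 34.53
row [-0.0037 -0.0295  0.1253] turn -5.5 from [549.  250.  150.2] yaw 34.53
```

```bash
python3 - <<'E'
from h import *
p=snap('wrist')
a=p['image'].astype(int); g=a[155:252,258:290].sum(2)/3; b=(a[155:252,258:290,2]-a[155:252,258:290,0])
m=((g>150)&(b>2)).astype(np.uint8); n,l,s,c=cv2.connectedComponentsWithStats(m); k=1+np.argmax(s[1:,4]); print(s[k])
for y in range(8,92,12):
    xs=np.nonzero(l[y]==k)[0]; print(y+155, xs.min()+258 if len(xs) else None, xs.max()+258 if len(xs) else None)
E=[ray(p,u,8)[:2] for u in((273,162),(276,245.5))]
d=E[1]-E[0]; mid=(E[0]+E[1])/2;u=d/np.linalg.norm(d);yaw=np.degrees(np.arctan2(u[1],u[0]))+90
print(np.linalg.norm(d),mid,yaw); gp=mid-31*u; to(*gp,60,yaw); to(*gp,24.5,yaw)
E
```

```text
[   5    4   22   87 1276]
163 264 281
175 264 282
187 265 282
199 265 283
211 266 283
223 266 284
235 267 284
76.02923147093969 [549.58220625 248.91880878] 36.433723292621515
row [-0.0024 -0.0306  0.0899] turn -1.9 from [549.  250.2 150.2] yaw 34.51
row [-0.0028 -0.0309  0.1253] turn -1.9 from [549.  250.2 150.2] yaw 34.51
```

```bash
python3 -m jog '[[-0.0026,-0.031,0.03,-2,45],[-0.0026,-0.031,0.075,-2,45],[-0.0026,-0.031,0.11,-2,45],[-0.0026,-0.031,0.125,-2,45],[-0.0026,-0.031,0.1255,-2,30],[-0.0026,-0.031,0.1255,-2,12],[-0.0026,-0.031,0.1255,-2,8],[-0.0026,-0.031,0.1255,-2,8]]' 40
python3 -m jog '[[0,0,0,0,5],[0,0,0,0,5],[0,0,-0.02,0,5],[0,0,-0.05,0,5],[0,0,-0.08,0,5],[0,0,-0.08,0,5]]'
python3 - <<'E'
from h import *
a=np.radians(-8.6);c=np.array([503.3,20.8]);y=np.array([-np.sin(a),np.cos(a)])
print(c+y*(33+38+31+30)); to(*(c+y*(33+38+31+30)),105,-8.6)
p=snap('wrist','w6.png')
E
```

```text
time: 9.2
tool_pos: [531.9, 274.0, 25.2]
tcp_rot: [179.4, -0.8, 36.5]
ft_force: [-0.1, 0.1, -1.3]
finger_gap: 13.8
time: 9.8
tool_pos: [533.7, 275.5, 110.8]
tcp_rot: [179.2, -1.2, 36.5]
ft_force: [0.8, 0.2, -0.8]
finger_gap: 14.8
[523.03866533 151.3158423 ]
row [-0.0825  0.0934  0.0052] turn 45.1 from [533.7 275.5 110.8] yaw 36.51
```

View pics/w6.png

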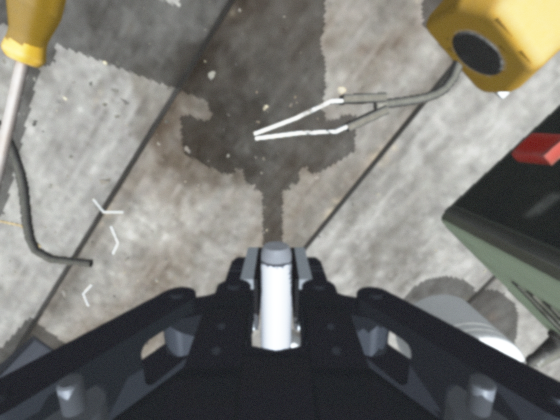

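The pin is held at its tail, aligned with the jaws, tail end at (276,243). I'll carry it to a staging point 30 mm outside the near mouth.

```bash
python3 -m jog '[[-0.082,0.093,0.005,45,5],[-0.082,0.093,0.005,45,5],[-0.082,0.093,0.005,45,5],[-0.082,0.093,0.03,45,5],[-0.082,0.093,0.066,45,5],[-0.082,0.093,0.066,45,5],[-0.082,0.093,0.066,45,5]]'
python3 - <<'E'
from h import *
r.sense()
p=snap('wrist'); print('near_mouth wrist');find(p,['near_mouth','pin_center'])
T=toolT(); print(T[:3,3].round(1),r.sense()['tcp_rot'])
q=snap('scene')
print('scene');find(q,['near_mouth'])
for n in('pin_center',):
  for d in r.pinpoint(q,n)[:1]: print(n,d,ray(q,d['uv'],28.4))
a=p['image'][60:420,120:440]; b=q['image'][185:275,230:350]
b=cv2.resize(b,(480,360),interpolation=cv2.INTER_CUBIC)
cv2.imwrite('pics/s7.png',np.hstack([a,b])[:,:,::-1])
E
```

```text
time: 10.55
tool_pos: [521.0, 150.9, 39.0]
tcp_rot: [-179.8, -1.0, -8.5]
ft_force: [-0.6, 0.0, -1.2]
finger_gap: 14.1
near_mouth wrist
pin_center 0.7 [278.3 314.4] [517.9 114.9]
[523.8 151.6  42.2] [-179.73616132   -1.30578831   -8.42018397]
scene
near_mouth 0.85 [289.5 228.9] [511.4  53.6]
pin_center {'uv': [212.0, 187.7], 'conf': 0.69} [525.3755818  398.43839218  28.4       ]
```

View pics/s7.png

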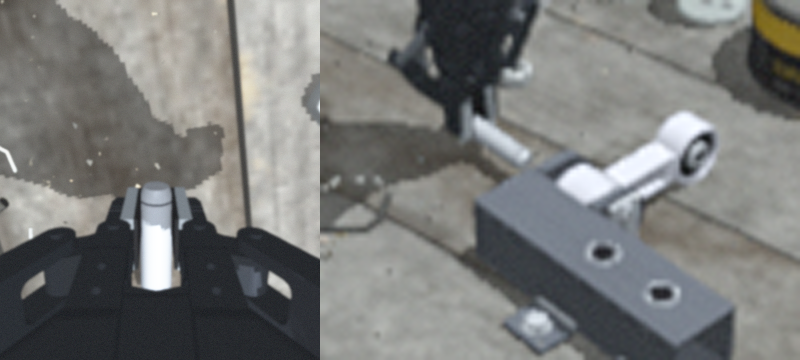

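```bash
python3 - <<'E'
from h import *
q=snap('scene'); T=toolT(); print(T[:3,3].round(1), r.sense()['finger_gap'])
for dr in(-4,0,4,8):
  for L in(20,45,69): print(dr,L,proj(q,(T@np.array([0,L,17+dr*L/69,1]))[:3]).round(1),end=' ')
  print()
print('bore pts',[proj(q,np.array([503.3,20.8,28.4])+y*np.array([.1478,.989,0])).round(1) for y in(-33,33)])
g=cv2.cvtColor(q['image'],cv2.COLOR_RGB2GRAY)
for c in range(268,286,2): print(c,g[210:232,c])
E
```

```text
[524.  151.8  42.7] 14.297722854257506
-4 20 [271.4 217.9] -4 45 [276.8 221.1] -4 69 [282.2 224.3] 
0 20 [271.4 218.2] 0 45 [276.9 221.8] 0 69 [282.2 225.4] 
4 20 [271.4 218.5] 4 45 [276.9 222.5] 4 69 [282.3 226.4] 
8 20 [271.4 218.8] 8 45 [276.9 223.2] 8 69 [282.3 227.5] 
bore pts [array([304.8, 240. ]), array([288.9, 229.4])]
268 [ 39  40  43  87 149 173 160 133 111  94  77  72  76  71  68  66  95 115
 134 134 131 133]
270 [ 30  29  19  67 188 220 216 199 174 137 105  96 100  97  81  66  70  72
 104 128 132 128]
272 [109 105 105  96 107 154 206 218 205 184 152 124 120 131 112  85  76  71
  70 101 126 117]
274 [119 111 106 111 110 110 140 189 214 211 193 166 130 116 130 132 116  88
  73  72  79 110]
276 [148 146 149 155 138 106 107 121 171 207 214 202 179 146 120 121 131 116
  90  83 123 132]
278 [146 140 144 156 158 136 108 113 126 154 198 215 204 178 152 123 117 136
 124 127 134 129]
280 [149 150 148 146 149 149 126 109 114 122 139 184 197 215 207 158 126 126
 129 130 129 131]
282 [142 147 153 147 144 147 147 128 108 121 130 139 168 182 152 127 132 131
 130 129 130 131]
284 [142 140 146 154 153 152 158 158 128 117 131 135 135 131 146 149 135 117
 121 130 130 130]
```

```bash
cat >> h.py <<'E'
BA=np.radians(-8.55); BC=np.array([503.3,20.8,28.4]); BR=Ro.from_euler('z',BA).as_matrix()
def st():
    T=toolT(); s=r.sense()
    f=lambda L:(BR.T@((T@np.array([0,L,17,1]))[:3]-BC)).round(1)
    print('t',round(s['time'],2),'grip',f(0),'nose',f(69),'F(bracket)',(BR.T@s['ft_force']).round(1),'gap',round(s['finger_gap'],1),'yaw',round(s['tcp_rot'][2],1))
E
python3 -c "
from h import *
st()"
```

```text
t 10.9 grip [  1.4 132.7  -2.7] nose [ 1.5 63.7 -3. ] F(bracket) [-1.  -0.5 -1.3] gap 14.3 yaw -8.5
```

```bash
python3 -m jog '[[-0.0012,0.01,-0.004,0,5],[-0.0012,0.02,-0.004,0,5],[-0.0012,0.025,-0.004,0,5],[-0.0012,0.025,-0.004,0,5],[-0.0012,0.025,-0.004,0,5]]' 30; python3 - <<'E'
from h import *
st()
p=snap('scene');q=snap('wrist')
b=cv2.resize(p['image'][195:265,250:330],(640,560),interpolation=cv2.INTER_CUBIC)
cv2.imwrite('pics/s8.png',b[:,:,::-1])
E
```

```text
time: 11.4
tool_pos: [519.0, 126.9, 46.5]
tcp_rot: [-179.7, -1.3, -8.5]
ft_force: [0.2, -0.7, -0.5]
finger_gap: 14.0
t 11.4 grip [  0.2 107.3   1.1] nose [ 0.2 38.3  0.8] F(bracket) [ 0.3 -0.7 -0.5] gap 14.0 yaw -8.5
```

View pics/s8.png

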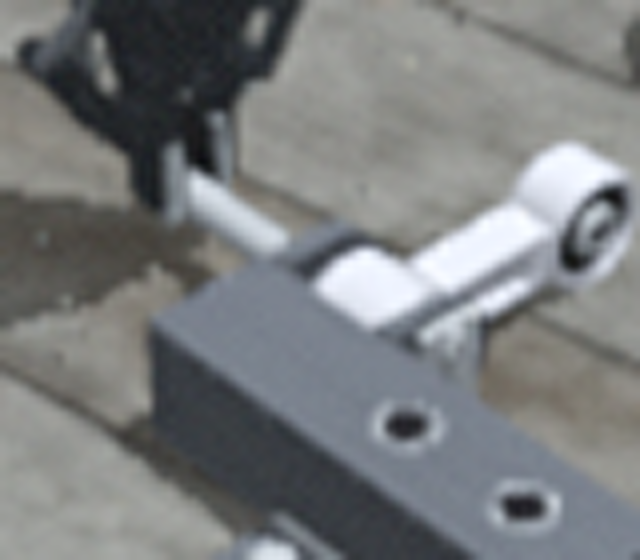

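The nose is just short of the near ear and in line with it, and the rod is still in place between the ears. I'll advance gently.

```bash
python3 -m jog '[[0,0.003,0,0,5],[0,0.006,0,0,5],[0,0.008,0,0,5],[0,0.01,0,0,5],[0,0.01,0,0,5]]'; python3 -c "
from h import *
st()"; python3 -m jog '[[0,0.002,0,0,5],[0,0.004,0,0,5],[0,0.005,0,0,5],[0,0.005,0,0,5]]'; python3 -c "
from h import *
st()"
```

```text
time: 12.0
tool_pos: [517.5, 117.1, 46.4]
tcp_rot: [-179.7, -1.3, -8.5]
ft_force: [-0.3, 0.5, -2.2]
finger_gap: 14.1
t 12.0 grip [ 0.1 97.4  1. ] nose [ 0.2 28.4  0.7] F(bracket) [-0.3  0.4 -2.2] gap 14.1 yaw -8.5
time: 12.4
tool_pos: [516.8, 112.0, 46.4]
tcp_rot: [-179.7, -1.3, -8.5]
ft_force: [-0.3, 0.4, -2.1]
finger_gap: 14.3
t 12.4 grip [ 0.2 92.3  1. ] nose [ 0.2 23.3  0.7] F(bracket) [-0.3  0.3 -2.1] gap 14.3 yaw -8.5
```

```bash
python3 -m jog '[[0,0,-0.0015,0,5],[0,0,-0.003,0,5],[0,0,-0.0045,0,5],[0,0,-0.006,0,5],[0,0,-0.006,0,5]]'; python3 -c "
from h import *
st()"; python3 -m jog '[[0,0.001,0,0,5],[0,0.002,0,0,5],[0,0.003,0,0,5],[0,0.004,0,0,5],[0,0.005,0,0,5],[0,0.006,0,0,5]]'; python3 -c "
from h import *
st()"
```

```text
time: 12.9
tool_pos: [516.4, 112.1, 52.3]
tcp_rot: [-179.7, -1.3, -8.5]
ft_force: [0.4, 1.3, -6.1]
finger_gap: 14.3
t 12.9 grip [-0.2 92.4  6.9] nose [-0.1 23.4  6.6] F(bracket) [ 0.2  1.4 -6.1] gap 14.3 yaw -8.5
time: 13.5
tool_pos: [515.5, 106.2, 52.2]
tcp_rot: [-179.7, -1.3, -8.5]
ft_force: [0.8, 3.4, -6.1]
finger_gap: 14.3
t 13.5 grip [-0.3 86.3  6.8] nose [-0.2 17.3  6.5] F(bracket) [ 0.3  3.4 -6.1] gap 14.3 yaw -8.5
```

```bash
python3 -m jog '[[0,0.001,0,0,5],[0,0.002,0,0,5],[0,0.003,0,0,5],[0,0.004,0,0,5],[0,0.004,0,0,5]]'; python3 -c "
from h import *
st()"; python3 -m jog '[[0,0.001,0,0,5],[0,0.002,0,0,5],[0,0.003,0,0,5],[0,0.004,0,0,5],[0,0.004,0,0,5]]'; python3 -c "
from h import *
st()"
```

```text
time: 14.0
tool_pos: [514.9, 102.5, 52.2]
tcp_rot: [-179.7, -1.3, -8.5]
ft_force: [2.5, 5.1, -7.2]
finger_gap: 14.1
t 14.0 grip [-0.3 82.6  6.8] nose [-0.2 13.6  6.4] F(bracket) [ 1.7  5.4 -7.2] gap 14.1 yaw -8.5
time: 14.5
tool_pos: [514.7, 100.8, 52.6]
tcp_rot: [-179.4, -1.4, -8.5]
ft_force: [2.2, 16.7, -6.1]
finger_gap: 14.6
t 14.5 grip [-0.2 81.   7.2] nose [-0.1 12.   6.5] F(bracket) [-0.3 16.8 -6.1] gap 14.6 yaw -8.5
```

```bash
python3 -m jog '[[0,-0.001,0,0,5],[0,-0.002,0,0,5],[0,-0.002,0,0,5]]'; python3 - <<'E'
from h import *
st()
q=snap('wrist'); g=cv2.cvtColor(q['image'],cv2.COLOR_RGB2GRAY); o=cv2.cvtColor(cv2.imread('pics/w6.png'),cv2.COLOR_BGR2GRAY)
print('now',g[225:275:2,275]);print('w6 ',o[225:275:2,275])
for row in (255,265,300): 
  print(row,g[row,245:305:3],o[row,245:305:3])
p=snap('scene')
c=np.hstack([q['image'][200:360,160:400].repeat(2,0).repeat(2,1)[:, :420], cv2.resize(p['image'][205:258,270:330],(370,320),interpolation=cv2.INTER_CUBIC)])
cv2.imwrite('pics/s9.png',c[:,:,::-1])
E
```

```text
time: 14.8
tool_pos: [514.9, 102.2, 52.5]
tcp_rot: [-179.5, -1.3, -8.5]
ft_force: [0.1, -1.4, -4.8]
finger_gap: 14.7
t 14.8 grip [-0.2 82.4  7.1] nose [-0.2 13.4  6.5] F(bracket) [ 0.3 -1.4 -4.8] gap 14.7 yaw -8.5
now [ 97  97  99  96  96  95  97 103 125 131 133 131 133 168 213 212 202 196
 190 186 146 140 183 188 185]
w6  [ 84  84  85  86  89  89  90  90 106 116 118 119 129 175 193 189 185 184
 183 170 128 215 253 255 255]
255 [142 133 131 131  79  77 152 169 180 196 212 201 189 178 166 139  44 121
 132 129] [152 125 125 123  74  64 143 158 167 178 189 189 180 174 164 137  45 111
 122 125]
265 [131 132 133 120  42  72 140 120 127 139 146 137 127 123 137 137  39  74
 129 134] [119 125 122 115  38  94 196 161 145 128 128 123 118 160 213 160  39  70
 122 123]
300 [ 41  40  38  54  49  83 197 237 249 253 254 255 254 253 249 222  49  60
  45  42] [ 36  35  37  54  47  98 212 240 249 254 255 255 253 248 238 195  48  55
  43  36]
```

View pics/s9.png

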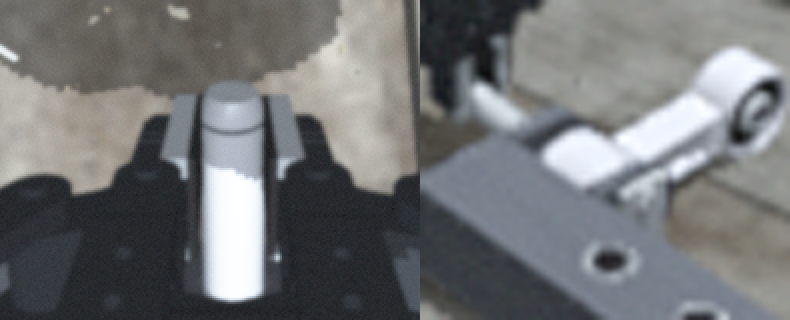

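The tail has not slipped in the jaws (end face at wrist rows 241–251, as at the grasp). I'll work out where the nose really is.

```bash
python3 - <<'E'
from h import *
q=snap('wrist'); M=np.array(q['tool_from_camera']);K=np.array(q['K'])
P=lambda X:(lambda c:(K@c/c[2])[:2].round(1))((np.linalg.inv(M)@np.append(X,1))[:3])
for y in(-9,-7,-5,-3): print(y,'face bottom',P([0,y,23]),'top',P([0,y,11]),'shoulder',P([0,y+4,9]))
for t in(0,4,8):
  a=np.radians(t);R=np.array([[1,0,0],[0,np.cos(a),-np.sin(a)],[0,np.sin(a),np.cos(a)]])
  for c in(17,15): print('tilt',t,c,[P(R@np.array(v)+[0,0,c]) for v in([0,-7,6],[0,-7,-6],[0,-3,-8])])
E
```

```text
-9 face bottom [275.1 243.9] top [275.  253.2] shoulder [275. 263.]
-7 face bottom [275.1 247.7] top [275.  257.2] shoulder [275. 267.]
-5 face bottom [275.1 251.4] top [275.  261.2] shoulder [275. 271.]
-3 face bottom [275.1 255.1] top [275.  265.1] shoulder [275.  274.9]
tilt 0 17 [array([275.1, 247.7]), array([275. , 257.2]), array([275., 267.])]
tilt 0 15 [array([275.1, 249.1]), array([275. , 258.9]), array([275. , 268.9])]
tilt 4 17 [array([275.1, 247.3]), array([275. , 258.5]), array([275. , 268.3])]
tilt 4 15 [array([275.1, 248.8]), array([275. , 260.2]), array([275. , 270.2])]
tilt 8 17 [array([275.1, 247. ]), array([275. , 259.8]), array([275. , 269.6])]
tilt 8 15 [array([275.1, 248.5]), array([275. , 261.6]), array([275. , 271.5])]
```

The tail sits at tool y ≈ −10.5, so the nose is really about 3.5 mm further back than assumed. Its taper has just caught under the bush's upper lip, so I'll keep a light push and lever the tail down.

```bash
sed -i 's/f(69)/f(65.5)/' h.py; python3 -m jog '[[0,0.001,0.0,0,5],[0,0.001,0.0015,0,5],[0,0.001,0.003,0,5],[0,0.001,0.0045,0,5],[0,0.001,0.006,0,5],[0,0.001,0.006,0,5]]'; python3 -c "
from h import *
st()"
```

```text
time: 15.55
tool_pos: [515.4, 101.4, 47.0]
tcp_rot: [-179.4, -1.4, -8.5]
ft_force: [-0.8, 2.0, 3.1]
finger_gap: 14.2
t 15.55 grip [ 0.4 81.7  1.6] nose [ 0.5 16.2  0.9] F(bracket) [-1.1  1.9  3.1] gap 14.2 yaw -8.5
```

```bash
python3 -m jog '[[0,0.001,0.001,0,5],[0,0.002,0.0015,0,5],[0,0.003,0.0015,0,5],[0,0.003,0.0015,0,5]]'; python3 -c "
from h import *
st()";  python3 -m jog '[[0,0.001,0.0,0,5],[0,0.002,0.0,0,5],[0,0.003,0,0,5],[0,0.003,0,0,5]]'; python3 -c "
from h import *
st()"
```

```text
time: 15.95
tool_pos: [515.4, 99.3, 46.1]
tcp_rot: [-179.4, -1.4, -8.5]
ft_force: [-2.3, 7.6, 4.5]
finger_gap: 14.1
t 15.95 grip [ 0.8 79.7  0.7] nose [ 0.8 14.2 -0. ] F(bracket) [-3.4  7.1  4.5] gap 14.1 yaw -8.5
time: 16.35
tool_pos: [515.2, 97.4, 46.5]
tcp_rot: [-179.2, -1.5, -8.5]
ft_force: [-2.2, 7.4, 4.3]
finger_gap: 14.0
t 16.35 grip [ 0.8 77.7  1.1] nose [ 0.9 12.2  0.3] F(bracket) [-3.3  7.   4.3] gap 14.0 yaw -8.5
```

```bash
python3 -m jog '[[-0.0004,0.001,0.0005,0,5],[-0.0004,0.002,0.0005,0,5],[-0.0004,0.003,0.0005,0,5],[-0.0004,0.004,0.0005,0,5],[-0.0004,0.004,0.0005,0,5]]'; python3 - <<'E'
from h import *
st()
q=snap('wrist'); g=cv2.cvtColor(q['image'],cv2.COLOR_RGB2GRAY); print(g[230:275:2,275])
E
python3 -m jog '[[0,0.001,0.0,0,5],[0,0.002,0.0,0,5],[0,0.003,0,0,5],[0,0.004,0,0,5]]'; python3 -c "
from h import *
st()"
```

```text
time: 16.85
tool_pos: [514.6, 94.1, 46.5]
tcp_rot: [-179.2, -1.5, -8.5]
ft_force: [-1.5, 5.3, 5.0]
finger_gap: 13.7
t 16.85 grip [ 0.7 74.5  1.2] nose [0.8 9.  0.2] F(bracket) [-2.3  5.   5. ] gap 13.7 yaw -8.5
[101 105 105 103 110 120 128 129 130 142 192 205 201 198 196 191 173 123
 175 194 195 194 191]
time: 17.3
tool_pos: [514.1, 90.9, 46.8]
tcp_rot: [-179.1, -1.5, -8.5]
ft_force: [-1.4, 6.9, 3.8]
finger_gap: 14.2
t 17.3 grip [ 0.7 71.1  1.4] nose [0.8 5.7 0.4] F(bracket) [-2.4  6.6  3.8] gap 14.2 yaw -8.5
```

The pin has entered the bush without slipping in the grip. I'll keep advancing.

```bash
python3 -m jog '[[-0.0003,0.0015,0.0005,0,5],[-0.0003,0.003,0.001,0,5],[-0.0003,0.0045,0.001,0,5],[-0.0003,0.006,0.001,0,5],[-0.0003,0.0075,0.001,0,5],[-0.0003,0.009,0.001,0,5]]'; python3 -c "
from h import *
st()";  python3 -m jog '[[0,0.0015,0.0005,0,5],[0,0.003,0.0005,0,5],[0,0.0045,0.0005,0,5],[0,0.006,0.0005,0,5],[0,0.0075,0.0005,0,5],[0,0.009,0.0005,0,5]]'; python3 -c "
from h import *
st()"
```

```text
time: 17.9
tool_pos: [512.9, 82.8, 46.3]
tcp_rot: [-179.0, -1.5, -8.5]
ft_force: [-2.4, 7.6, 5.7]
finger_gap: 14.3
t 17.9 grip [ 0.7 63.   0.9] nose [ 0.8 -2.5 -0.2] F(bracket) [-3.5  7.2  5.7] gap 14.3 yaw -8.5
time: 18.5
tool_pos: [511.7, 74.7, 46.2]
tcp_rot: [-178.9, -1.5, -8.5]
ft_force: [-3.4, 6.7, 6.3]
finger_gap: 13.9
t 18.5 grip [ 0.8 54.9  0.8] nose [  0.8 -10.6  -0.4] F(bracket) [-4.4  6.1  6.3] gap 13.9 yaw -8.5
```

```bash
python3 -m jog '[[-0.0004,0.0015,0.0005,0,5],[-0.0004,0.003,0.0005,0,5],[-0.0004,0.0045,0.0005,0,5],[-0.0004,0.006,0.0005,0,5],[-0.0004,0.0075,0.0005,0,5],[-0.0004,0.0075,0.0005,0,5]]'; python3 -c "
from h import *
st()"; python3 -m jog '[[0,0,0,0,22],[0,0,0,0,22],[0,0,0,0,22],[0,-0.005,0,0,22],[0,-0.011,0,0,22],[0,-0.0115,0,0,22],[0,-0.0115,0,0,22]]'; python3 - <<'E'
from h import *
st()
q=snap('wrist'); g=cv2.cvtColor(q['image'],cv2.COLOR_RGB2GRAY); print(g[230:320:2,275])
cv2.imwrite('pics/w10.png',q['image'][:,:,::-1])
E
```

```text
time: 19.1
tool_pos: [510.5, 67.7, 46.0]
tcp_rot: [-178.9, -1.6, -8.5]
ft_force: [-1.3, 5.0, 4.9]
finger_gap: 14.2
t 19.1 grip [ 0.6 47.8  0.6] nose [  0.7 -17.7  -0.7] F(bracket) [-2.   4.8  4.9] gap 14.2 yaw -8.5
time: 19.8
tool_pos: [512.2, 79.4, 46.2]
tcp_rot: [-178.9, -1.6, -8.5]
ft_force: [0.2, 0.4, 0.6]
finger_gap: 18.8
t 19.8 grip [ 0.6 59.6  0.8] nose [ 0.7 -5.9 -0.5] F(bracket) [0.2 0.4 0.6] gap 18.8 yaw -8.5
[111 110 108 109 109 111 112 114 114 110 106 106 107 107 114 143 135 135
 138 139 134 136 171 220 219 213 207 200 200 173 235 254 255 255 255 255
 255 255 255 255 255 255 255 255 253]
```

View pics/w10.png

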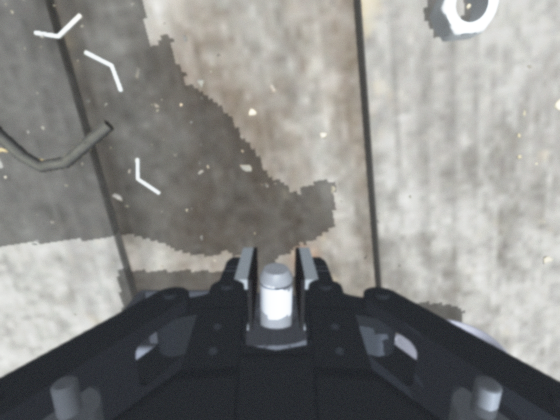

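The fingers now cover only the last ~10 mm of the pin: end face at rows 259–274, front of the pin still in the ear. I'll regrip, lever it level and push home.

```bash
python3 -m jog '[[0,0,0,0,3],[0,0,0,0,3],[0,0,0,0,3],[0,0,0.001,0,3],[0,0,0.0015,0,3],[0,0,0.0015,0,3]]' 60; python3 -c "
from h import *
st()"; python3 -m jog '[[0,0.0015,0,0,3],[0,0.003,0,0,3],[0,0.0045,0,0,3],[0,0.006,0,0,3],[0,0.006,0,0,3]]'; python3 -c "
from h import *
st()"
```

```text
time: 20.45
tool_pos: [512.4, 79.5, 45.0]
tcp_rot: [-178.9, -1.6, -8.5]
ft_force: [-2.2, 2.7, 5.1]
finger_gap: 12.7
t 20.45 grip [ 0.7 59.8 -0.4] nose [ 0.8 -5.7 -1.7] F(bracket) [-2.6  2.4  5.1] gap 12.7 yaw -8.5
time: 20.95
tool_pos: [511.7, 74.2, 45.2]
tcp_rot: [-178.8, -1.6, -8.5]
ft_force: [-2.2, 4.5, 4.3]
finger_gap: 12.5
t 20.95 grip [ 0.8 54.4 -0.2] nose [  0.9 -11.1  -1.6] F(bracket) [-2.8  4.1  4.3] gap 12.5 yaw -8.5
```

```bash
python3 -m jog '[[-0.0004,0.001,0.0005,0,3],[-0.0004,0.002,0.0005,0,3],[-0.0004,0.003,0.0005,0,3],[-0.0004,0.004,0.0005,0,3]]'; python3 -c "
from h import *
st()"; python3 -m jog '[[0,0.001,0,0,3],[0,0.002,0,0,3],[0,0.003,0,0,3],[0,0.003,0,0,3]]'; python3 -c "
from h import *
st()"
```

```text
time: 21.35
tool_pos: [511.1, 71.2, 45.1]
tcp_rot: [-178.7, -1.6, -8.5]
ft_force: [-1.3, 6.1, 4.6]
finger_gap: 12.6
t 21.35 grip [ 0.7 51.3 -0.3] nose [  0.8 -14.2  -1.7] F(bracket) [-2.2  5.9  4.6] gap 12.6 yaw -8.5
time: 21.75
tool_pos: [510.9, 69.7, 45.3]
tcp_rot: [-178.6, -1.6, -8.5]
ft_force: [-0.7, 9.0, 2.0]
finger_gap: 13.1
t 21.75 grip [ 0.7 49.9 -0.1] nose [  0.8 -15.6  -1.8] F(bracket) [-2.   8.8  2. ] gap 13.1 yaw -8.5
```

```bash
python3 -m jog '[[0,0.001,0.001,0,3],[0,0.002,0.0015,0,3],[0,0.003,0.0015,0,3],[0,0.003,0.0015,0,3]]'; python3 - <<'E'
from h import *
st()
q=snap('wrist'); g=cv2.cvtColor(q['image'],cv2.COLOR_RGB2GRAY); print(g[240:310:2,275])
E
```

```text
time: 22.15
tool_pos: [510.9, 68.3, 44.6]
tcp_rot: [-178.4, -1.7, -8.5]
ft_force: [-3.8, 9.5, 8.5]
finger_gap: 12.5
t 22.15 grip [ 0.9 48.6 -0.8] nose [  1.  -16.9  -2.6] F(bracket) [-5.1  8.8  8.5] gap 12.5 yaw -8.5
[105 110 103 102 100 100 105 108 114 116 115 120 135 136 136 134 167 217
 218 217 209 205 202 167 231 255 255 255 255 254 222 201 203 201 190]
```

The pin is now level (end face 9 rows tall, as expected for zero tilt), with its tail at y ≈ 48 and about 5 mm to go. The side force is Fx −5 N, so I'll ease x and continue.

```bash
python3 -m jog '[[-0.0006,0.001,0,0,3],[-0.0006,0.002,0.0,0,3],[-0.0006,0.003,0.0,0,3],[-0.0006,0.003,0.0,0,3]]'; python3 -c "
from h import *
st()"
```

```text
time: 22.6
tool_pos: [510.3, 66.8, 44.7]
tcp_rot: [-178.3, -1.7, -8.5]
ft_force: [1.7, 10.9, 1.0]
finger_gap: 12.5
t 22.6 grip [ 0.5 47.1 -0.7] nose [  0.7 -18.4  -2.7] F(bracket) [ 0.1 11.   1. ] gap 12.5 yaw -8.5
```

```bash
python3 -m jog '[[0,0.001,0,0,3],[0,0.002,0.0,0,3],[0,0.003,0.0,0,3],[0,0.004,0.0,0,3]]'; python3 - <<'E'
from h import *
st()
q=snap('wrist'); g=cv2.cvtColor(q['image'],cv2.COLOR_RGB2GRAY); print(g[240:310:2,275])
E
```

```text
time: 23.0
tool_pos: [510.0, 65.0, 44.8]
tcp_rot: [-178.0, -1.7, -8.5]
ft_force: [2.4, 18.0, 1.7]
finger_gap: 12.4
t 23.0 grip [ 0.6 45.3 -0.6] nose [  0.7 -20.2  -2.8] F(bracket) [-0.3 18.1  1.7] gap 12.4 yaw -8.5
[103 101 101 102 106 114 117 116 112 108 108 120 130 137 135 135 182 215
 215 214 210 210 200 147 212 254 254 222 207 206 202 174  90  74  72]
```

```bash
python3 -m jog '[[0,0,0,0,20],[0,0,0,0,25],[0,0,0,0,25],[0,-0.008,0,0,25],[0,-0.018,0,0,25],[0,-0.02,0,0,0],[0,-0.02,0,0,0],[0,-0.02,0,0,0]]' 40; python3 - <<'E'
from h import *
st()
q=snap('wrist'); g=cv2.cvtColor(q['image'],cv2.COLOR_RGB2GRAY); print(g[270:350:2,275])
E
python3 -m jog '[[0,0,0,0,0],[0,0.002,0,0,0],[0,0.0045,0,0,0],[0,0.007,0,0,0],[0,0.008,0,0,0]]';python3 -c "
from h import *
st()"
```

```text
time: 23.85
tool_pos: [512.9, 84.8, 45.4]
tcp_rot: [-178.0, -1.7, -8.5]
ft_force: [-0.1, -0.3, 0.3]
finger_gap: -0.1
t 23.85 grip [ 0.4 65.3 -0. ] nose [ 0.6 -0.1 -2.3] F(bracket) [-0.1 -0.3  0.3] gap -0.1 yaw -8.5
[ 40  39  35  37  41  58  61  64  63  62  65  60  63  59  63  63  62  62
  60  65  61  60  62  64  60  62  60  64  63  68 146 192 198 199 195 145
  75  69  70  70]
time: 24.4
tool_pos: [511.7, 76.8, 45.2]
tcp_rot: [-178.0, -1.7, -8.5]
ft_force: [0.5, 3.8, -0.2]
finger_gap: -0.2
t 24.4 grip [ 0.5 57.3 -0.2] nose [ 0.6 -8.2 -2.5] F(bracket) [-0.1  3.8 -0.2] gap -0.2 yaw -8.5
```

```bash
python3 -m jog '[[0,0.001,0,0,0],[0,0.002,0,0,0],[0,0.003,0,0,0],[0,0.003,0,0,0]]';python3 -c "
from h import *
st()"; python3 -m jog '[[0,0.001,0,0,0],[0,0.0015,0,0,0],[0,0.002,0,0,0]]';python3 -c "
from h import *
st()"
```

```text
time: 24.8
tool_pos: [511.4, 74.3, 45.2]
tcp_rot: [-178.0, -1.7, -8.5]
ft_force: [0.9, 4.8, 1.2]
finger_gap: 0.1
t 24.8 grip [ 0.5 54.7 -0.2] nose [  0.6 -10.7  -2.6] F(bracket) [0.2 4.8 1.2] gap 0.1 yaw -8.5
time: 25.1
tool_pos: [511.4, 74.1, 45.3]
tcp_rot: [-177.8, -1.8, -8.5]
ft_force: [1.9, 14.2, -0.7]
finger_gap: 0.3
t 25.1 grip [ 0.6 54.5 -0.1] nose [  0.7 -10.9  -2.6] F(bracket) [-0.3 14.3 -0.7] gap 0.3 yaw -8.5
```

The push moved the pin 2.6 mm at about 5 N, then hit a hard stop (14 N), which is the keeper. I'll back off and check from above.

```bash
python3 -m jog '[[0,-0.005,0,0,0],[0,-0.025,0,0,0],[0,-0.03,-0.04,0,0],[0,-0.03,-0.09,0,0],[0,-0.03,-0.12,0,0],[0,-0.03,-0.12,0,0],[0,-0.03,-0.12,0,0]]'; python3 - <<'E'
from h import *
st()
q=snap('wrist')
f=lambda x,y,z:proj(q,BC+BR@np.array([x,y,z])).round(1)
print('exp tail top',f(0,43,8),'shoulder',f(0,39,8),'near mouth',f(0,33,8), 'keeper',f(0,-33,8),'eye top',f(0,0,19))
find(q,['link_eye','pin_center','near_mouth','keeper'])
t=snap('top'); print('top'); find(t,['link_eye','link_shank','pin_center']); find(t,['nut','old_piston','driver','stud'])
a=q['image'];b=cv2.resize(t['image'][170:250,260:340],(420,420),interpolation=cv2.INTER_CUBIC)
cv2.imwrite('pics/f.png',np.hstack([a[:,160:540],b])[:,:,::-1])
E
```

```text
time: 25.8
tool_pos: [512.0, 99.4, 167.2]
tcp_rot: [-177.8, -1.9, -8.5]
ft_force: [-0.1, -0.1, 0.1]
finger_gap: 0.1
t 25.8 grip [ -2.5  79.7 121.8] nose [ -2.4  14.2 119.3] F(bracket) [-0.  -0.1  0.1] gap 0.1 yaw -8.5
exp tail top [273.9 254.4] shoulder [273.9 258.6] near mouth [273.9 265. ] keeper [274.  331.4] eye top [274.3 305.3]
near_mouth 0.45 [325.4 293.1] [551.4  14.5]
keeper 0.57 [276.5 327.5] [500.8 -13.4]
keeper 0.4 [51.6 68.1] [362.2 239.2]
top
link_eye 0.39 [299.2 224.2] [512.6  10. ]
link_shank 0.69 [408.3 274.4] [ 384.7 -280.2]
pin_center 0.61 [293.8 224.6] [513.3  23.9]
nut 0.16 [153.6 253. ] [429.1 402. ]
old_piston 0.74 [293.7 225.2] [512.6  23.8]
old_piston 0.69 [209.8 151.1] [716.1 260.9]
driver 0.84 [212.  286.4] [342.9 240.4]
```

View pics/f.png

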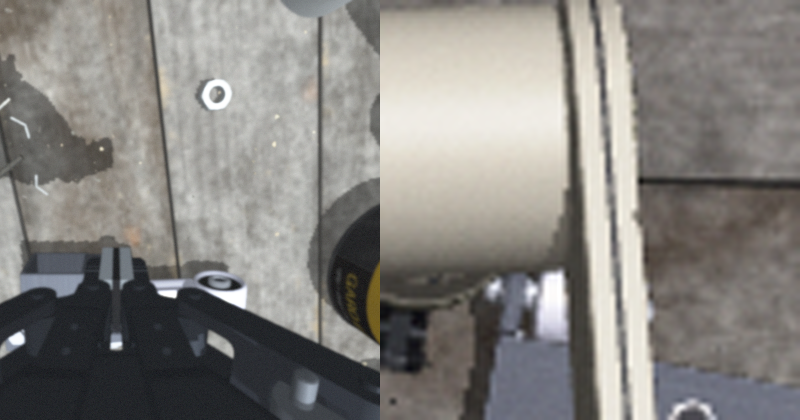

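The hand and arm hide the joint from both cameras here. I'll move on past the bracket and check numerically.

```bash
python3 -m jog '[[0.003,0.05,-0.03,0,0],[0.003,0.1,-0.03,0,0],[0.003,0.13,-0.03,0,0],[0.003,0.13,-0.03,0,0],[0.003,0.13,-0.03,0,0],[0.003,0.13,-0.03,0,0]]'; python3 - <<'E'
from h import *
st(); q=snap('wrist')
f=lambda x,y,z:proj(q,BC+BR@np.array([x,y,z])).round(1)
print('exp tail top',f(0,43,6),'shoulder',f(0,39,8),'ear face top',f(0,33,21.6),'ear inner',f(0,23,21.6),'far inner',f(0,-23,21.6),'eye edges',f(0,20,19.6),f(0,-20,19.6),'keeper',f(0,-33,8))
print('sides',f(-8,39,0),f(8,39,0))
find(q,['link_eye','link_shank','pin_center','near_mouth','keeper','bracket_bore'])
g=cv2.cvtColor(q['image'],cv2.COLOR_RGB2GRAY); c=int(round(f(0,40,8)[0])); r0=int(f(0,43,6)[1])-16
print('col',c,'from',r0,g[r0:r0+150:2,c]); rr=int(f(0,39,8)[1])+2
print('row',rr,'from',c-30,g[rr,c-30:c+31:2])
cv2.imwrite('pics/g.png',q['image'][:,:,::-1])
E
```

```text
time: 27.05
tool_pos: [494.3, -29.6, 191.2]
tcp_rot: [-177.8, -1.8, -8.5]
ft_force: [0.0, -0.5, -0.1]
finger_gap: 0.0
t 27.05 grip [ -0.9 -50.5 145.9] nose [  -0.8 -116.   143.3] F(bracket) [ 0.1 -0.5 -0.1] gap 0.0 yaw -8.5
exp tail top [271.5 101.9] shoulder [271.5 106.5] ear face top [271.8 112.2] ear inner [271.8 124.8] far inner [272. 180.] eye edges [271.8 128.6] [271.9 176.3] keeper [271.7 189.2]
sides [262.3 107.5] [280.3 107.6]
link_eye 0.65 [270.  152.2] [502.   20.9]
link_shank 0.59 [324.5 154.5] [552.2  11.2]
near_mouth 0.96 [271.9 113.4] [508.8  54.4]
keeper 0.93 [275.2 188. ] [501.8 -12.4]
col 272 from 85 [149 151 154 149 143 143 144 131 108 196 245 252 249 187 151 153 164 164
 159 153 142 243 253 249 219 237 255 255 255 255 253 228 226 225 223 225
 226 226 223 224 224 223 221 221 220 219 183 136  93 148 170 167 165 160
 243 255 253 254 249 181 160 159 155 157 149 149 152 161 158 155 159 160
 165 174 178]
row 108 from 242 [ 90  87  85  85  82  83  79  87  88  89  92 121 179 226 243 253 254 250
 239 212 142 121 124 141 140 133 128 127 128 138 136]
```

```bash
python3 -c "
from h import *
print(r.hand_in())"
```

```text
the job is handed in; nothing more can be done
None
```

The torque rod is fitted and the job was handed in at about 27 s of the 61 s allowed; no verdict came back.

**What I did:** I slid the rod in until its eye touched the crossmember, at about 8 N. I threaded the pin through the near ear, caught the bush with the nose tipped down, and levered it level. After regripping at the tail I pushed it home with closed fingers. On that last push it slid 2.6 mm at about 5 N, then stopped dead at 14 N, which I take to be the keeper plate. The wrist force along the pin stayed under about 18 N in every reading.

**Last checks:**
- **Eye:** the network's position for the bush is within about 1.5 mm of the bore axis position I had worked out.
- **Pin depth:** the wrist camera shows the pin standing out of the near ear from rows 102 to 111, against 102 to 112 expected for the full 10 mm.
- **Hand:** the gripper was clear above the bracket and the wrist force was near zero.

**What failed or disagreed:**
- The pin showed about 2 pixels (roughly 2 mm) to the +x side of where I expected it. I put that down to lighting or calibration.
- The network did not find the pin itself in the last wrist view. In the last top view the arm hid the joint, so what it reported there was unreliable.
- I had used all 12 pictures, so the final wrist image was checked only through pixel values and network results.
- I did not measure the bystanders again one by one. I never felt a contact with one, and the nut showed in the late views but I didn't measure it.

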